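# Seat the streaming remote in its self-centring charging dock

## Task

Put the white streaming remote away in its grey charging dock: with the remote flat on the shelf, push one end gently in between the converging guides so that it centres itself and drives the brass contact carriage inside fully home; how deep that is differs from dock to dock, so feel for the end and do not ram it. Then, with the remote left seated, press the chrome button on the dock right down and let go, leaving the other things on the shelf where they are.

Things in the scene. Friction and masses are not known exactly. Their poses are not given: they have to be found in the camera images.
- white_centre (a point): Centre (8 mm over the shelf when lying) of the loose white plastic streaming remote, a plain bar 140 long (x axis) x 38 wide (y) x 16 thick (z), about 0.12 kg, smooth (friction about 0.3), lying flat on the shelf (z = 0). Ends alike; either may go in first. It starts in one of three spots shared with the two black remotes.
- dock: Grey charging dock fixed to the shelf, in a new place each time, without a floor: the remote slides on the shelf. Origin on the shelf in the middle of the mouth; x is the way in (roughly away from the robot), y to the left of it, z up. Two guides, 22 tall and 10 thick, converge from 80 apart at the mouth (x = 0) to 41 apart at x = 45 (point bay_entry).
- bay_entry (a point): On the shelf at the narrow end of the guides, 45 along the dock's x. From here a straight bay 41 wide runs to the dock's back at x = 145, under a roof (from x = 52; underside 21.5, top 25.5 high), so nothing can be lowered into it. The fully seated remote has its centre at x = 14 to 50 and its outer end at x = -56 to -20, outside the mouth, free for pushing.
- carriage (a joint): Travel (m) of the brass contact carriage across the bay: 0 as found, 0.006 home at a hard stop. As found its face is at dock x = 78 to 114, not measured. No spring: it drags with about 3 N, stays where pushed; a green tab on the roof moves with it. About 7 to 10 N of push seats it firmly; over 14 N between remote and dock damages it.
- button (a joint): Travel of the round chrome push button (diameter 24), in m: 0 up, 0.005 fully down; it moves straight down, springs back, and takes about 5 N to press fully.
- button_top (a point): Middle of the top face of the chrome button while it is up. It sits on a block 22 tall at the dock's right side (dock x 58 to 112, y -31 to -81).
- black_remote_a: Bystander: larger black TV remote, 165 x 44 x 20, lying flat; origin under its middle.
- black_remote_b: Bystander: smaller black TV remote, 150 x 42 x 18, lying flat; origin under its middle.
- coaster: Bystander: blue round ceramic coaster, diameter 100, 8 thick, with the mug on it; origin under its middle.
- mug: Bystander: white mug standing on the coaster, diameter 76, 85 tall; origin under its middle.
- opener: Bystander: flat stainless steel bottle opener, 128 long, 36 wide, 6 thick; origin on the shelf 8 mm from the middle of its length.
- candle: Bystander: amber glass candle jar with a wooden lid, diameter 70, about 85 tall; origin under its middle.
Mind the look-alikes: they are no part of the job. Of the things shaped like the part that bears white_centre, the white one is meant.

How it is judged:
On the way, in this order (a step that is already met when the one before it is completed fails the run):
1. the remote lies centred in the dock and the contact carriage is pushed home (value of joint carriage above 0.0042 m and x of white_centre in the frame of dock between 0.0115 and 0.054 m and y of white_centre in the frame of dock between -0.003 and 0.003 m and z of white_centre in the frame of dock below 0.011 m and angle between the x axis of white_centre and the x axis of dock, either way round below 0.07 rad), for 0.2 s.
2. the chrome button is pressed right down while the remote stays seated (all of step 1 and value of joint button above 0.0038 m), for 0.05 s.
At the end, for the whole second after the job is handed in: White remote flat, at rest in the bay: centre within 3 mm of the dock's centre line and 11.5-54 mm past the mouth, lengthwise within 0.07 rad of the dock; carriage home (over 4.2 of 6 mm); button pressed (over 3.8 of 5 mm) after seating and up again (all of step 1 and value of joint button below 0.0015 m and linear speed of white_remote below 0.01 m/s); the robot touches nothing.
It fails at once if the remote is rammed: more than 14 N between remote and dock (contact force between white_remote and dock above 14 N).
It fails at once if another thing on the shelf (black remotes, coaster, mug, opener, candle) is shifted by more than 25 mm (distance of any of black_remote_a, black_remote_b, coaster, mug, opener, candle from where it was at the start of the episode above 0.025 m).
It also fails if it takes over 62 s, if anything falls off the work surface, if the arm or the gripper's body presses on something with over 40 N, if the wrist force passes 120 N, or if a joint passes its speed limit or range.

## Robot

A 7-joint arm with a two-finger parallel gripper is mounted at the origin on the work surface. World frame = base frame: x ahead of the robot, y to its left, z up, the work surface at z = 0. Lengths are in m, angles in rad, forces in N, time in s.
With the tool pointing down it reaches from about 0.4 to 0.85 m from the base axis. Payload 4.5 kg.
Tool frame: the origin (TCP) lies where the fingers leave the gripper's body, on its centre line; the fingertips stand 64 mm ahead of it and the grasp point (between the pads) lies 45 mm ahead of it; x points along the fingers, z is the direction in which the jaws open and shut, and the axes are right-handed (so a half turn about x gives the same grasp; the last joint's range is limited). The gripper opens to 88 mm and grips with 3 to 60 N. Pads are 18 mm wide; open, the fingers measure 123 mm over their backs; the gripper's body (75 mm by 187 mm) begins 45 mm behind the grasp point.
Start: joints at [1.239, 0.689, -0.195, 1.565, 0.157, 0.902, -0.215], TCP at [0.224, -0.584, 0.303] pointing down, gripper open.
Joint ranges: [-3.01, 3.01], [-0.46, 2.08], [-1.47, 1.51], [0.13, 2.56], [-1, 4.14], [0.04, 2.09], [-2.66, 2.66]. Speed limits (rad/s): [2.57, 2.57, 3.14, 3.14, 3.14, 3.14, 3.14].

## Interface

Orientations are given as a rotation vector (axis times angle).
In Python, from plant import get_state, camera, calibration, r, look_for, trace gives the robot as it stands. The module is installed in compiled form; this text tells all that it offers.
- The arm moves only by the tool apply_moves, never from a script. Its argument "commands" is a list of rows, each a list of 4 numbers: the shift along the world's x, y, z in mm, then the turn about the world's z in degrees. In form: [[tx, ty, tz, yaw], ...]. A call has 1 to 8 rows; each row is the pose to reach, as a shift and turn from the pose commanded when the call began; what a row does not reach only later rows make up. A row lasts 1/12 s, in which the tool goes at most 41.7 mm and 7.16 degrees, less where a joint would pass 70% of its speed; a pose out of reach is approached as far as the arm can. A call with a gripper value outside its range is refused whole. "hand" is the opening, from 0 (shut) to 1 (fully open), set as the call begins (left out, the last holds). The fingers move at their own pace and stop on an object; "newtons" is the grip in N (left out, the last holds). Time passes only in rows, so rows that repeat a pose let the fingers close. It gives the time, the measured TCP pose, the force and the opening at its end, in the units of the state.
- get_state(): the state, without advancing time (a new reading comes with each control period).
- camera(name): name is "side" or "top"; returns the picture (480x640x3 uint8, red, green, blue); there is no depth.
- calibration(name): a dict with "fx", "fy", "cx", "cy" (pixels), "rvec" (rotation vector, rad) and "tvec" (3), from world to camera coordinates, as OpenCV has them. Camera axes: x right, y down, z forward; pixel columns grow to the right and rows downward; lengths in m; the calibration is good to about 2 mm. A picture is of the moment at which its call begins. calibration takes no time and is no camera call.
- r.sign_off(): hands the job in, once; it reports no verdict.
Trained networks look in the newest picture that a camera, given by its name, has taken for a name from the list of things; names that differ only in an ending like _2 or _b are one class to them, and where a whole thing is asked for, a point or a joint stands for the part that bears it (a point fixed in the world has none). Each returns a list of dicts, best first, with "p" (0 to 1); they miss things now and then, are a little off and sometimes report something else, mostly with a low value. They report only what shows in the picture. A call takes as long as a camera call. They do not tell look-alikes from the thing itself.
- look_for(target, camera): "centre" ([x, y, z] in m, in the coordinates of the camera as it stood for that picture, good to about 4 mm: the middle of the surface that is visible of it).
- trace(target, camera): "pixels" (480x640 bool, what is visible of it).
The state is a dict: "time_s": time; "joint_pos": joint angles; "dq": joint speeds; "joint_torque": joint torques, N m; "position": TCP position; "orientation": TCP orientation; "force": force on the tool from outside, world axes, zero at the start; "ft_torque": the same for the moment, N m; "finger_gap": finger opening in m.
Only numpy, scipy, OpenCV 4.12 (cv2) and the standard library are available. Lean on these libraries where they do the work, as an engineer would, in place of code of your own. Each camera call takes 0.05 s, during which the arm holds its last target.

## Working session

There is one attempt and no reset: what is moved stays moved. The work goes in short steps, Python scripts to look and compute and a tool call to move; the robot and the scene stay as the last step left them, time stands still between calls to the robot, and variables do not carry over. Pictures are saved under pics/ and viewed, and the job is handed in when it is done.

Besides the shell and the picture viewer there is one more tool, called by a JSON object that holds its "name" and its "arguments". apply_moves: Moves the arm, as the interface text tells. Its arguments: {"type":"object","properties":{"commands":{"type":"array"},"hand":{"type":"number"},"newtons":{"type":"number"}},"required":["commands"]}

```bash
ls; mkdir -p pics
python3 - <<'E'
from plant import get_state, camera, calibration
import cv2
s=get_state(); print({k:(v if not hasattr(v,'round') else v) for k,v in s.items()})
for n in ("side","top"):
    im=camera(n); cv2.imwrite(f"pics/{n}0.png",im[:,:,::-1]); print(n,calibration(n))
E
```

```text
pics
{'time_s': 0.0, 'joint_pos': array([ 1.23880098,  0.68998617, -0.19451397,  1.56635033,  0.15731502,
        0.9024977 , -0.21510277]), 'dq': array([-0.00077501,  0.0009856 , -0.00032066,  0.00156981, -0.00060382,
       -0.00142741,  0.00246164]), 'joint_torque': array([-4.06609997e-04, -5.27554214e+01, -1.26665108e+00, -1.53428650e+01,
       -5.25683386e-02,  6.59894184e-03,  1.82287649e-04]), 'position': array([ 0.22333026, -0.58318077,  0.30190689]), 'orientation': array([ 0.93657153,  1.36201032, -0.93504587]), 'force': array([-0.89670763,  0.39956865,  0.79256174]), 'ft_torque': array([-0.01422501, -0.00915077, -0.0068191 ]), 'finger_gap': 0.08799360483519326}
side {'fx': 441.8369998676369, 'fy': 441.8369998676369, 'cx': 326.0027333850067, 'cy': 242.50616781563266, 'rvec': array([ 0.78507781, -2.60611999,  1.03249396]), 'tvec': array([0.41695139, 0.23683129, 0.87283363])}
top {'fx': 581.1345285911204, 'fy': 581.1345285911204, 'cx': 322.82825343513736, 'cy': 242.4288308587478, 'rvec': array([ 2.16922358, -2.10612854,  0.1922579 ]), 'tvec': array([0.0076737 , 0.5153911 , 1.26222901])}
```

View pics/top0.png

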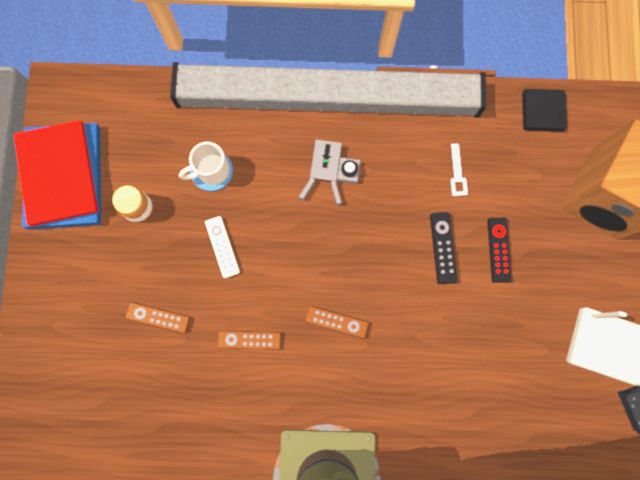

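View pics/side0.png

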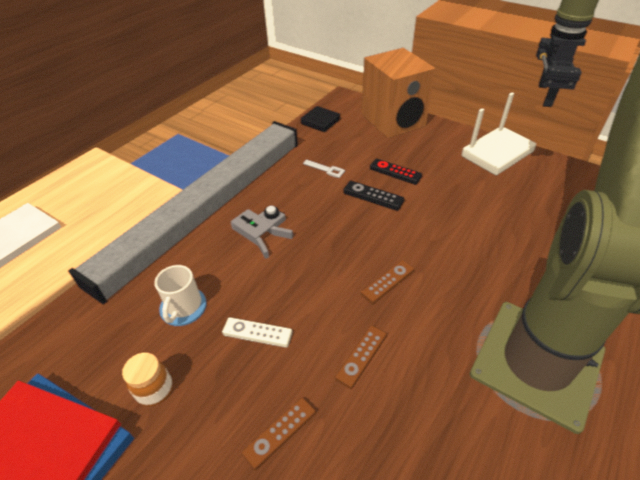

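Candidates for the white remote in the top view are the white bar (222,247), two black ones (444,248) and (499,250), and three brown ones (157,317), (249,340) and (337,321). I choose the white bar at (222,247). The dock is at about (327,165), with its mouth facing the robot and the button at (349,169).

```bash
cat > h.py <<'E'
import numpy as np, cv2
from plant import get_state, camera, calibration, look_for, trace
def cal(n):
    c=calibration(n); R=cv2.Rodrigues(c['rvec'])[0]; K=np.array([[c['fx'],0,c['cx']],[0,c['fy'],c['cy']],[0,0,1]]); return R,c['tvec'],K
def ray(n,uv,z):
    R,t,K=cal(n); uv=np.atleast_2d(np.array(uv,float))
    d=(R.T@np.linalg.inv(K)@np.c_[uv,np.ones(len(uv))].T).T; o=-R.T@t
    return o+d*((z-o[2])/d[:,2])[:,None]
def proj(n,P):
    R,t,K=cal(n); p=(K@(R@np.atleast_2d(P).T+t[:,None])).T; return p[:,:2]/p[:,2:]
def c2w(n,c):
    R,t,K=cal(n); return R.T@(np.array(c)-t)
def maskrect(n,m,z):
    ys,xs=np.nonzero(m); P=ray(n,np.c_[xs,ys],z)[:,:2]
    (c,wh,a)=cv2.minAreaRect((P*1000).astype(np.float32))
    mu=P.mean(0); w,v=np.linalg.eigh(np.cov((P-mu).T)); return np.round(mu*1000,1),np.round(c,1),np.round(wh,1),a,np.degrees(np.arctan2(v[1,1],v[0,1])),len(xs)
E
python3 - <<'E'
from h import *
ims={n:camera(n) for n in("top","side")}
for n in ims:
    print(n)
    for t in ("white_centre","dock","button","carriage","black_remote_a","mug","coaster","candle","opener"):
        if n=="side" and t in("candle","opener","coaster"): continue
        for d in look_for(t,n)[:4]:
            w=c2w(n,d['centre']); print(t,round(d['p'],2),np.round(w*1000,0),np.round(proj(n,w)[0],0))
for n in ims:
  for k,t,z in (("w","white_centre",.016),("d","dock",.0255),("b","button",.03)):
    for i,d in enumerate(trace(t,n)[:3]):
        print(n,t,round(d['p'],2),maskrect(n,d['pixels'],z))
        if n=="top" : np.save(f"m_{k}{i}.npy",d['pixels'])
im=ims["top"]; 
a=cv2.resize(im[125:215,285:375],None,fx=6,fy=6,interpolation=cv2.INTER_CUBIC); cv2.imwrite("pics/dock_top.png",a[:,:,::-1])
a=cv2.resize(im[205:290,185:275],None,fx=6,fy=6,interpolation=cv2.INTER_CUBIC); cv2.imwrite("pics/w_top.png",a[:,:,::-1])
a=cv2.resize(ims["side"][190:270,215:310],None,fx=6,fy=6,interpolation=cv2.INTER_CUBIC); cv2.imwrite("pics/dock_side.png",a[:,:,::-1])
E
```

```text
top
white_centre 0.83 [340. -13.  17.] [336. 322.]
white_centre 0.77 [340. 387.  16.] [158. 317.]
white_centre 0.75 [294. 182.  15.] [249. 340.]
white_centre 0.72 [499. 252.  17.] [222. 248.]
dock 0.87 [696.   8.  24.] [331. 168.]
button 0.43 [688. -37.  42.] [351. 169.]
black_remote_a 0.7 [ 511. -254.   23.] [444. 249.]
black_remote_a 0.65 [ 517. -385.   17.] [500. 249.]
mug 0.67 [683. 294.  50.] [206. 166.]
candle 0.98 [584. 447.  85.] [131. 202.]
side
white_centre 0.95 [497. 254.  15.] [260. 332.]
white_centre 0.94 [337. 397.  15.] [278. 435.]
white_centre 0.85 [339.  -5.  18.] [387. 281.]
white_centre 0.79 [293. 188.  18.] [361. 356.]
dock 0.9 [690.  11.  27.] [262. 224.]
dock 0.49 [695. -33.  45.] [270. 208.]
black_remote_a 0.83 [ 514. -246.   19.] [373. 195.]
black_remote_a 0.56 [ 508. -373.   19.] [397. 172.]
mug 0.8 [670. 295.  60.] [181. 295.]
top white_centre 0.91 (array([294.9, 182.6]), array([294.5, 182.8]), array([ 41., 143.]), 0.4354643225669861, np.float64(90.46201452354492), 1147)
top white_centre 0.76 (array([337.8, 388.7]), array([337.6, 388.8]), array([141.3,  38.8
[... 668 characters left out ...]
 (array([498.1, 256.4]), array([499.7, 256.4]), array([142.8,  46.4]), 20.10441017150879, np.float64(-159.74138999272972), 1277)
side white_centre 0.65 (array([337. , 394.3]), array([336.9, 390.7]), array([141.6,  43.6]), 78.59619140625, np.float64(78.13700758247433), 2009)
side dock 0.9 (array([687.4,  17.6]), array([675.9,  13.5]), array([126.2, 171.1]), 76.40991973876953, np.float64(170.07939401174994), 1469)
side dock 0.71 (array([ 507.9, -240.7]), array([ 510.5, -240.3]), array([167.6,  64.3]), 6.028929710388184, np.float64(-173.8402356119358), 914)
side button 0.57 (array([701.5, -41.1]), array([701.6, -40.6]), array([20.9, 27.7]), 38.44003677368164, np.float64(124.45972683387643), 60)
```

View crops.

View pics/dock_top.png

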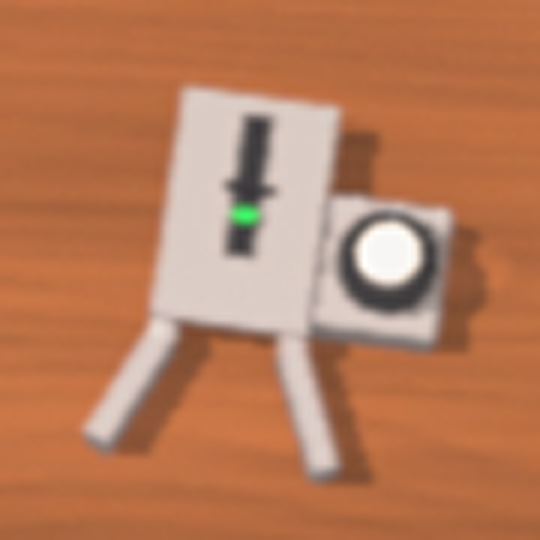

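View pics/w_top.png

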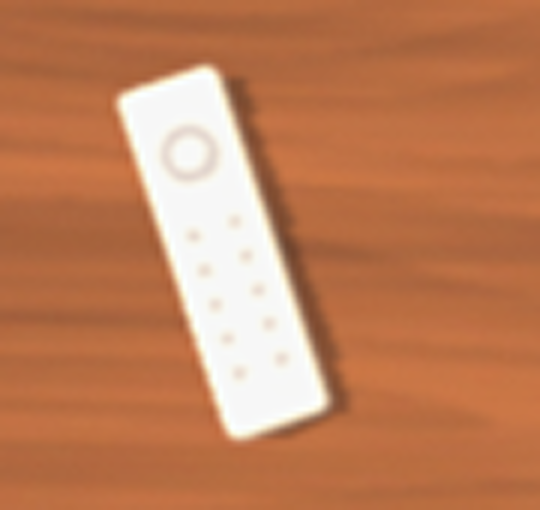

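View pics/dock_side.png

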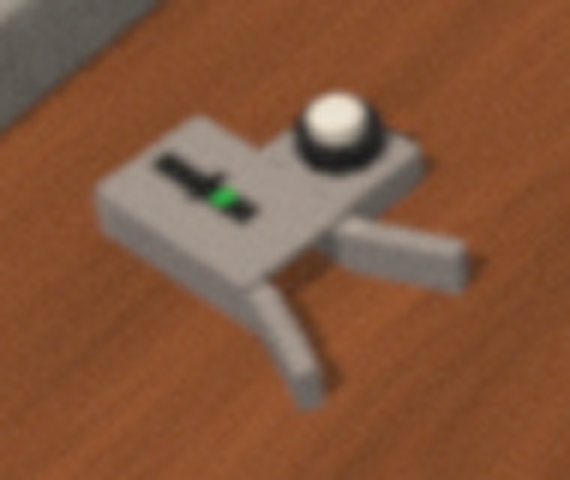

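Run:
```python
from h import *
def cr(p,o,s=6): return (np.array(p,float)+.5)/s-.5+np.array(o)
roof=ray("top",cr([(185,87),(341,106),(308,336),(152,313)],(285,125)),.0255)*1000
blk=ray("top",cr([(454,208),(438,348)],(285,125)),.022)*1000
tips=ray("top",cr([(98,436),(322,470)],(285,125)),.022)*1000
print(roof.round(1),blk.round(1),tips.round(1))
e=roof; print("len",np.linalg.norm(e[0]-e[3]),np.linalg.norm(e[1]-e[2]),np.linalg.norm(e[0]-e[1]),np.linalg.norm(e[2]-e[3]))
# rigid fit incl roof
w=np.linalg.norm(e[0]-e[1])/2
D=np.array([(145,w),(145,-w),(52,-w),(52,w),(112,-81),(58,-81)]); W=np.vstack([roof,blk])[:,:2]
Dc=D-D.mean(0);Wc=W-W.mean(0)
th=np.arctan2((Dc[:,0]*Wc[:,1]-Dc[:,1]*Wc[:,0]).sum(),(Dc*Wc).sum())
R=np.array([[np.cos(th),-np.sin(th)],[np.sin(th),np.cos(th)]]); o=W.mean(0)-R@D.mean(0)
print("dock o",o.round(1),"yaw",np.degrees(th),"res",(W-(D@R.T+o)).round(1).tolist(),"tips in dock",((tips[:,:2]-o)@R).round(1))
for z in (.03,.035,.04):
    b=ray("top",cr([(388,253)],(285,125)),z)[0]*1000; print(z,b.round(1),((b[:2]-o)@R).round(1))
    b=ray("side",cr([(335,118)],(215,190)),z)[0]*1000; print('side',z,b.round(1),((b[:2]-o)@R).round(1))
rs=ray("side",cr([(200,115),(97,190),(245,282)],(215,190)),.0255)*1000; print('side roof',rs.round(1),((rs[:,:2]-o)@R).round(1))
wr=ray("top",cr([(115,98),(210,65),(330,405),(235,440)],(185,205)),.016)*1000
print("white",wr.round(1),wr.mean(0), np.degrees(np.arctan2(*( (wr[0]+wr[1]-wr[2]-wr[3])[[1,0]]))))
gt=ray("top",cr([(243,215)],(285,125)),.027)[0]*1000; print("tab",((gt[:2]-o)@R))
import json; json.dump(dict(o=o.tolist(),th=float(th)),open("dock.json","w"))
# white threshold
im=camera("top"); m=(im.min(2)>170).astype(np.uint8); m[:205]=0;m[290:]=0;m[:,:185]=0;m[:,275:]=0
print(maskrect("top",m>0,.016))
```

```text
[[763.7  47.1  25.5]
 [757.9 -14.1  25.5]
 [664.5  -3.5  25.5]
 [671.8  57.1  25.5]] [[719.  -59.3  22. ]
 [662.3 -54.1  22. ]] [[623.1  76.4  22. ]
 [612.4 -10.3  22. ]]
len 92.43568073877785 93.99967499523773 61.52969073079418 61.03844650337375
dock o [616.3  33.2] yaw -6.658444740629805 res [[-0.2, 0.2], [1.2, 0.0], [0.1, -0.2], [0.3, -0.7], [0.8, 0.9], [-2.2, -0.2]] tips in dock [[  1.7  43.7]
 [  1.1 -43.7]]
0.03 [697.4 -33.5  30. ] [ 88.3 -56.9]
side 0.03 [703.4 -40.5  30. ] [ 95.1 -63.2]
0.035 [695.9 -33.3  35. ] [ 86.8 -56.8]
side 0.035 [699.5 -36.5  35. ] [ 90.7 -59.6]
0.04 [694.4 -33.   40. ] [ 85.2 -56.8]
side 0.04 [695.5 -32.5  40. ] [ 86.3 -56.1]
side roof [[757.9 -13.5  25.5]
 [763.6  46.7  25.5]
 [675.   54.3  25.5]] [[146.1 -30. ]
 [144.7  30.4]
 [ 55.9  27.8]]
white [[561.5 298.3  16. ]
 [575.6 262.7  16. ]
 [445.6 209.7  16. ]
 [431.2 244.8  16. ]] [503.460019   253.85669387  16.        ] 22.23745280463167
tab [96.10690194  0.91047761]
(array([502.9, 253.8]), array([503.5, 253.9]), array([141. ,  39.2]), 21.442502975463867, np.float64(-158.79587648213717), 1043)
```

```bash
cat >> h.py <<'E'
def st():
    s=get_state(); R=cv2.Rodrigues(s['orientation'])[0]
    print('t',round(s['time_s'],2),'pos',(s['position']*1000).round(1),'xaxis',R[:,0].round(3),'jaw yaw',round(np.degrees(np.arctan2(R[1,2],R[0,2])),1),'F',s['force'].round(1),'gap',round(s['finger_gap']*1000,1),'q',s['joint_pos'].round(2))
E
python3 -c "
from h import *
st()"
```

```text
t 1.3 pos [ 223.6 -583.7  302.7] xaxis [ 0. -0. -1.] jaw yaw -69.0 F [-0.5 -0.5  0.1] gap 88.2 q [ 1.24  0.69 -0.19  1.57  0.16  0.9  -0.22]
```

{"name": "apply_moves", "arguments": {"commands": [[26,32,0,0],[52,64,0,0],[78,96,0,0],[104,128,0,0],[130,160,0,0],[156,192,0,0],[182,224,0,0],[208,256,0,0]], "hand": 1}}

```text
time_s: 1.97
position: [0.4326, -0.326, 0.303]
orientation: [0.936, 1.36, -0.936]
force: [0.1, -0.0, 0.5]
finger_gap: 0.0882
```

{"name": "apply_moves", "arguments": {"commands": [[8,36,0,0],[16,72,-5,0],[24,108,-10,0],[32,144,-20,0],[40,180,-30,0],[48,216,-40,0],[56,252,-50,0],[60,288,-60,0]]}}

```text
time_s: 2.63
position: [0.4927, -0.0378, 0.2426]
orientation: [0.936, 1.359, -0.934]
force: [0.3, -0.4, -0.1]
finger_gap: 0.088
```

{"name": "apply_moves", "arguments": {"commands": [[2,36,0,0],[4,72,-5,0],[6,108,-10,0],[8,144,-20,0],[10,180,-30,0],[11,216,-40,0],[11,252,-50,0],[11,290,-60,0]]}}

```text
time_s: 3.3
position: [0.5026, 0.2519, 0.1823]
orientation: [0.936, 1.36, -0.936]
force: [0.9, -0.8, -0.2]
finger_gap: 0.0885
```

```bash
python3 -c "
from h import *
st()"
```

```text
t 3.3 pos [502.6 251.9 182.3] xaxis [ 0. -0. -1.] jaw yaw -69.1 F [ 0.9 -0.8 -0.2] gap 88.5 q [-0.54  0.78 -0.01  1.87  0.02  0.5  -1.77]
```

{"name": "apply_moves", "arguments": {"commands": [[0,2,-30,0],[0,2,-60,0],[0,2,-85,0],[0,2,-100,0],[0,2,-110,0],[0,2,-114,0],[0,2,-114,0]]}}

```text
time_s: 3.88
position: [0.5026, 0.2523, 0.0683]
orientation: [0.935, 1.361, -0.936]
force: [0.6, 0.1, -0.2]
finger_gap: 0.0885
```

{"name": "apply_moves", "arguments": {"commands": [[0,0,0,0],[0,0,0,0],[0,0,0,0],[0,0,0,0],[0,0,0,0],[0,0,0,0],[0,0,0,0],[0,0,0,0]], "hand": 0, "newtons": 12}}

```text
time_s: 4.55
position: [0.5026, 0.2524, 0.0688]
orientation: [0.936, 1.36, -0.935]
force: [-0.6, -0.1, 1.5]
finger_gap: 0.0378
```

```bash
python3 -c "
from h import *
st()
im=camera('top'); cv2.imwrite('pics/t1.png',im[100:340,130:450,::-1].repeat(2,0).repeat(2,1))
im=camera('side'); cv2.imwrite('pics/s1.png',im[:,:,::-1])
"
```

```text
t 4.55 pos [502.6 252.4  68.8] xaxis [ 0.  0. -1.] jaw yaw -69.0 F [-0.6 -0.1  1.5] gap 37.8 q [-0.54  0.98 -0.01  1.89  0.03  0.28 -1.78]
```

View pics/s1.png

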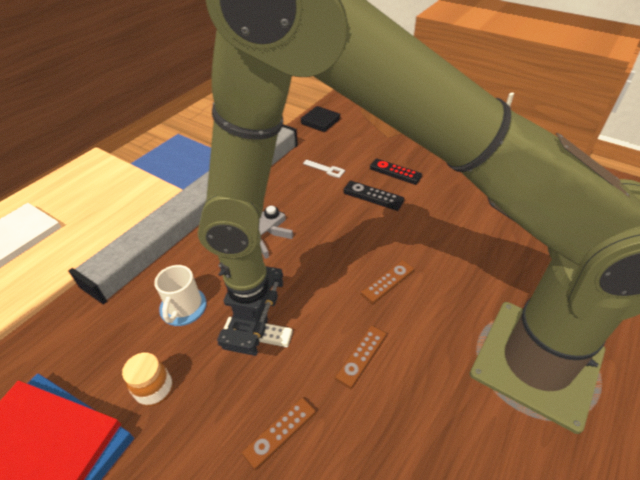

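{"name": "apply_moves", "arguments": {"commands": [[2,-25,0,-3.5],[4,-52,0,-7],[6,-78,0,-10.5],[8,-104,0,-14],[10,-130,0,-17.5],[12,-156,0,-21],[13,-182,0,-24.5],[14.5,-207.5,0,-27.6]]}}

```text
time_s: 5.32
position: [0.5172, 0.0439, 0.0688]
orientation: [1.296, 1.151, -1.296]
force: [0.4, 0.5, 0.7]
finger_gap: 0.038
```

{"name": "apply_moves", "arguments": {"commands": [[0,0,0,0],[0,0,0,0]]}}

```text
time_s: 5.48
position: [0.5173, 0.0426, 0.0688]
orientation: [1.295, 1.149, -1.297]
force: [-0.6, -0.7, 1.3]
finger_gap: 0.0377
```

```bash
python3 -c "
from h import *
st()
im=camera('top'); cv2.imwrite('pics/t2.png',cv2.resize(im[120:270,250:410,::-1],None,fx=4,fy=4,interpolation=2))
im=camera('side'); cv2.imwrite('pics/s2.png',cv2.resize(im[170:330,180:380,::-1],None,fx=3,fy=3,interpolation=2))
"
```

```text
t 5.48 pos [517.3  42.6  68.8] xaxis [ 0.    -0.002 -1.   ] jaw yaw -96.8 F [-0.6 -0.7  1.3] gap 37.7 q [-0.18  0.96  0.01  2.02 -0.05  0.16 -1.81]
```

View pics/t2.png

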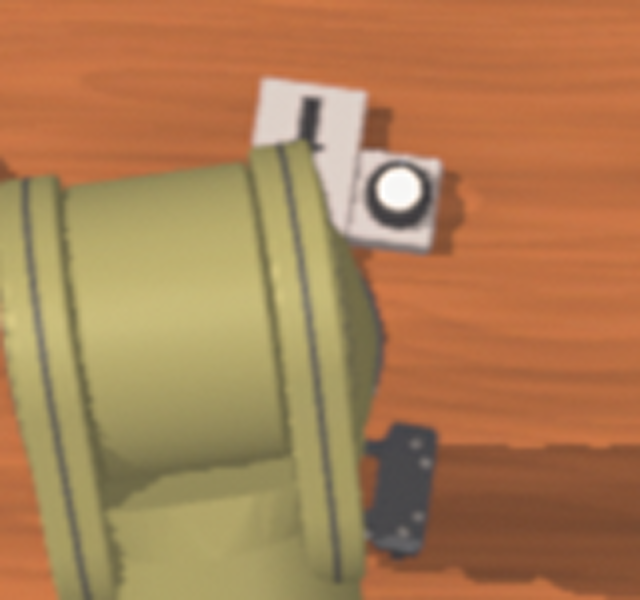

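View pics/s2.png

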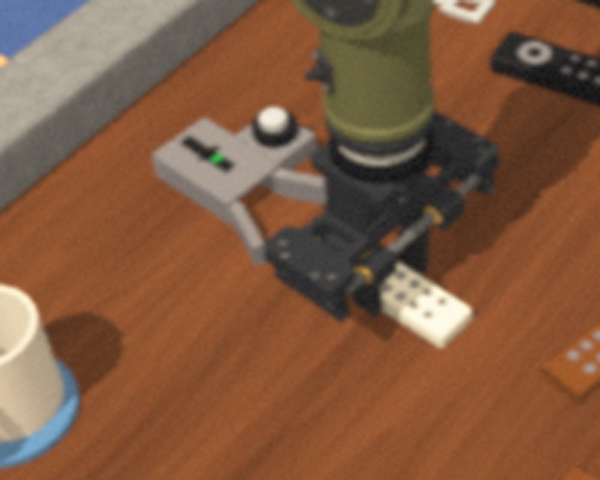

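{"name": "apply_moves", "arguments": {"commands": [[10,1,0,0],[20,0,0,0],[30,-1.2,0,0],[40,-2.5,0,0],[49,-3.6,0,0],[56,-4.5,0,0],[61,-5,0,0],[64,-5.5,0,0]]}}

```text
time_s: 6.25
position: [0.5813, 0.0407, 0.0687]
orientation: [1.293, 1.154, -1.293]
force: [-1.6, 0.4, 3.5]
finger_gap: 0.038
```

```bash
python3 -c "
from h import *
st()
im=camera('top')
im=camera('side'); cv2.imwrite('pics/s3.png',cv2.resize(im[170:330,180:380,::-1],None,fx=4,fy=4,interpolation=2)[:600])
st()
"
```

```text
t 6.25 pos [581.3  40.7  68.7] xaxis [-0.     0.001 -1.   ] jaw yaw -96.5 F [-1.6  0.4  3.5] gap 38.0 q [-0.16  0.99  0.01  1.83 -0.04  0.33 -1.8 ]
t 6.35 pos [581.7  40.2  68.8] xaxis [ 0.001  0.001 -1.   ] jaw yaw -96.6 F [ 0.7 -0.2  1.1] gap 37.9 q [-0.16  0.99  0.01  1.83 -0.04  0.32 -1.8 ]
```

View pics/s3.png

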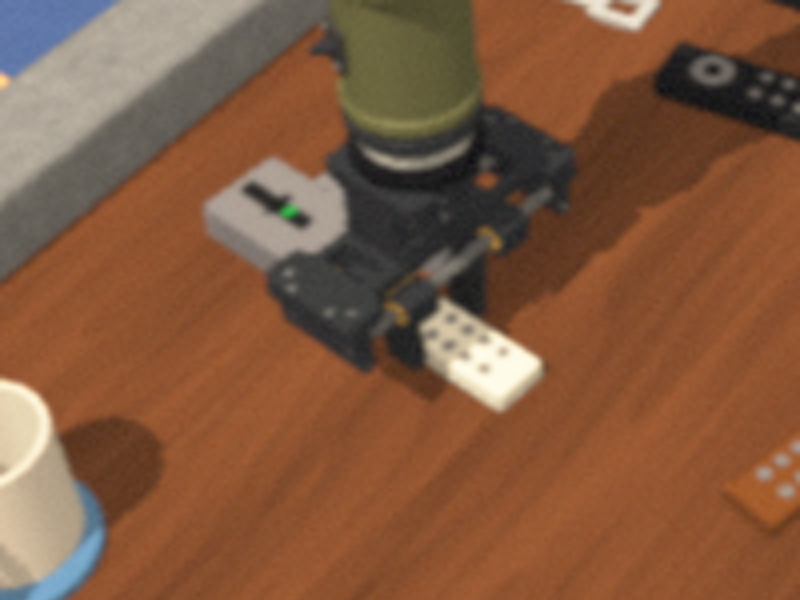

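{"name": "apply_moves", "arguments": {"commands": [[0,-1.2,0,0],[-0.3,-2.5,0,0],[-0.3,-2.5,0,0],[-0.3,-2.5,0,0],[-0.3,-2.5,0,0]]}}

```text
time_s: 6.77
position: [0.5807, 0.0366, 0.0688]
orientation: [1.294, 1.152, -1.294]
force: [0.1, 0.8, 1.2]
finger_gap: 0.0381
```

```bash
python3 -c "
from h import *
st()
"
```

```text
t 6.77 pos [580.7  36.6  68.8] xaxis [-0. -0. -1.] jaw yaw -96.7 F [0.1 0.8 1.2] gap 38.1 q [-0.15  0.99  0.01  1.83 -0.04  0.32 -1.79]
```

{"name": "apply_moves", "arguments": {"commands": [[0,0,0,0],[0,0,0,0],[0,0,0,0],[0,0,0,0],[0,0,30,0],[0,0,60,0]], "hand": 0.8}}

```text
time_s: 7.27
position: [0.5793, 0.0367, 0.1277]
orientation: [1.291, 1.155, -1.298]
force: [1.1, -0.7, 0.7]
finger_gap: 0.0705
```

{"name": "apply_moves", "arguments": {"commands": [[-25,3,0,0],[-50,6,0,0],[-75,9,0,0],[-98,11.5,0,0],[-98,11.5,0,0],[-98,11.5,0,0]], "hand": 0}}

```text
time_s: 7.77
position: [0.4819, 0.0485, 0.1289]
orientation: [1.293, 1.153, -1.295]
force: [0.1, 0.8, 0.7]
finger_gap: 0.0326
```

```bash
python3 -c "
from h import *
im=camera('top'); cv2.imwrite('pics/t4.png',cv2.resize(im[120:270,250:410,::-1],None,fx=4,fy=4,interpolation=2))
im=camera('side'); cv2.imwrite('pics/s4.png',cv2.resize(im[170:330,180:380,::-1],None,fx=4,fy=4,interpolation=2)[:600])
st()
"
```

```text
t 7.87 pos [484.1  48.3 128.8] xaxis [ 0.002  0.    -1.   ] jaw yaw -96.7 F [ 1.1  0.3 -0.4] gap 24.5 q [-0.2   0.83  0.02  2.11 -0.05  0.2  -1.83]
```

View pics/t4.png

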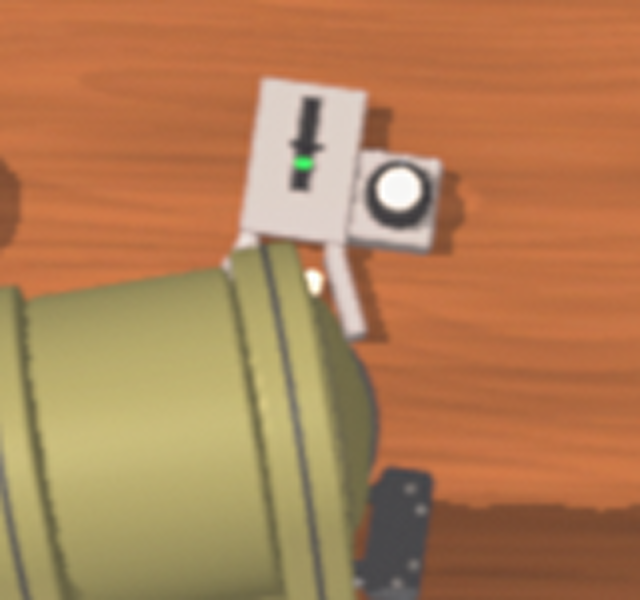

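View pics/s4.png

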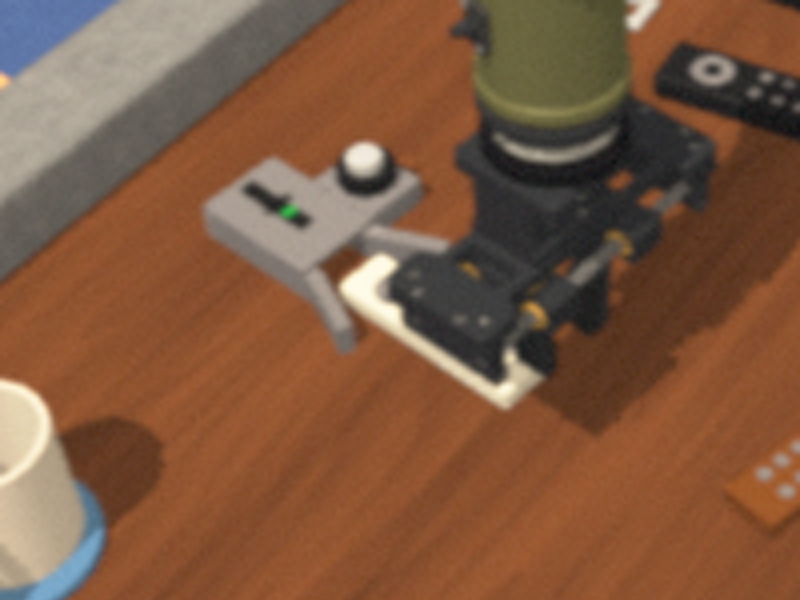

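```bash
cat >> h.py <<'E'
import json
_d=json.load(open('dock.json')); o=np.array(_d['o']); th=_d['th']; RD=np.array([[np.cos(th),-np.sin(th)],[np.sin(th),np.cos(th)]])
def td(P): return ((np.atleast_2d(P)[:,:2]*1000-o)@RD).round(1)
E
python3 -c "
from h import *
p=lambda a:(np.array(a,float)+.5)/4-.5+np.array([180,170])
print(td(ray('side',p([(340,280),(385,253),(503,397),(545,375)]),.016)), 'bottom', td(ray('side',p([(507,410)]),.0)))
st(); print(td([get_state()['position']]))
m=trace('white_centre','side')
for d in m[:4]:
  ys,xs=np.nonzero(d['pixels']); print(d['p'],xs.min(),xs.max(),ys.min(),ys.max())
"
```

```text
[[  38.3   14.8]
 [  33.5  -19.7]
 [-103.2   20. ]
 [-110.8   -8.3]] bottom [[-102.1   16.5]]
t 7.87 pos [484.1  48.3 128.8] xaxis [ 0.002  0.    -1.   ] jaw yaw -96.7 F [ 1.1  0.3 -0.4] gap 24.5 q [-0.2   0.83  0.02  2.11 -0.05  0.2  -1.83]
[[-133.1   -0.3]]
0.96 336 386 326 388
0.94 362 413 260 303
0.59 242 316 398 469
0.56 267 313 235 270
```

{"name": "apply_moves", "arguments": {"commands": [[0,0,-25,0],[0,0,-45,0],[0,0,-57,0],[0,0,-60,0],[0,0,-60,0],[0,0,-60,0]]}}

```text
time_s: 8.42
position: [0.4832, 0.0482, 0.069]
orientation: [1.294, 1.152, -1.294]
force: [-0.1, -0.3, -0.2]
finger_gap: 0.0004
```

{"name": "apply_moves", "arguments": {"commands": [[5,-0.6,0,0],[10,-1.2,0,0],[15,-1.7,0,0],[18,-2.1,0,0],[20,-2.3,0,0],[22,-2.6,0,0],[24,-2.8,0,0]]}}

```text
time_s: 9.0
position: [0.5066, 0.0455, 0.0688]
orientation: [1.294, 1.153, -1.295]
force: [-1.1, -0.2, -0.1]
finger_gap: 0.0003
```

```bash
python3 -c "
from h import *
im=camera('top'); cv2.imwrite('pics/t5.png',cv2.resize(im[120:270,250:410,::-1],None,fx=4,fy=4,interpolation=2))
im=camera('side'); cv2.imwrite('pics/s5.png',cv2.resize(im[170:330,180:380,::-1],None,fx=4,fy=4,interpolation=2)[:600])
st();print(td([get_state()['position']]))
"
```

```text
t 9.1 pos [507.1  45.5  68.7] xaxis [ 0. -0. -1.] jaw yaw -96.6 F [ 0.2  0.2 -0.2] gap 0.4 q [-0.18  0.96  0.01  2.05 -0.05  0.14 -1.82]
[[-109.9   -0.5]]
```

View pics/s5.png

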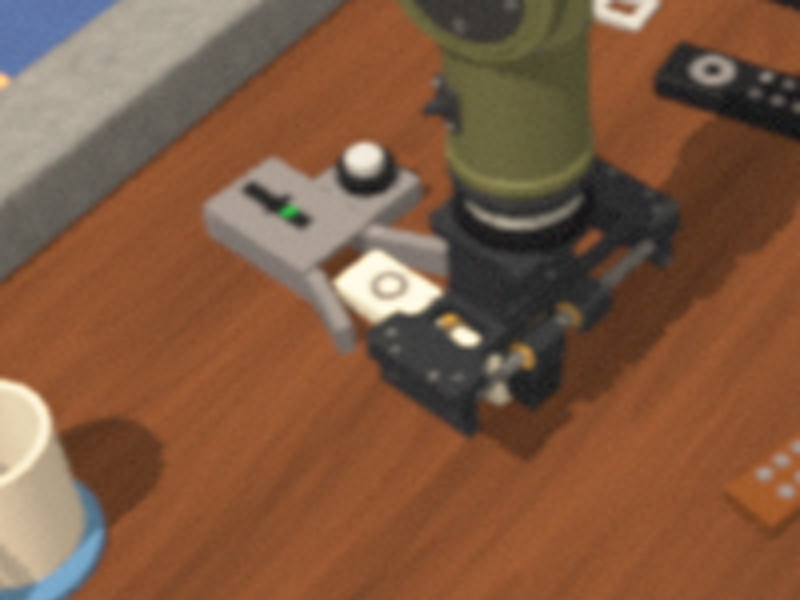

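{"name": "apply_moves", "arguments": {"commands": [[2.5,-0.3,0,0],[5,-0.6,0,0],[7.5,-0.9,0,0],[10,-1.2,0,0],[12,-1.4,0,0],[14,-1.6,0,0]]}}

```text
time_s: 9.6
position: [0.521, 0.0439, 0.0687]
orientation: [1.294, 1.152, -1.294]
force: [-0.7, -0.1, -0.6]
finger_gap: 0.0005
```

```bash
python3 -c "
from h import *
im=camera('side'); cv2.imwrite('pics/s6.png',cv2.resize(im[170:330,180:380,::-1],None,fx=4,fy=4,interpolation=2)[:600])
st();print(td([get_state()['position']]))
"
```

```text
t 9.65 pos [521.6  43.9  68.7] xaxis [ 0.001 -0.    -1.   ] jaw yaw -96.7 F [ 0.1  0.1 -0.8] gap 0.6 q [-0.18  0.96  0.01  2.01 -0.04  0.17 -1.82]
[[-95.3  -0.4]]
```

View pics/s6.png

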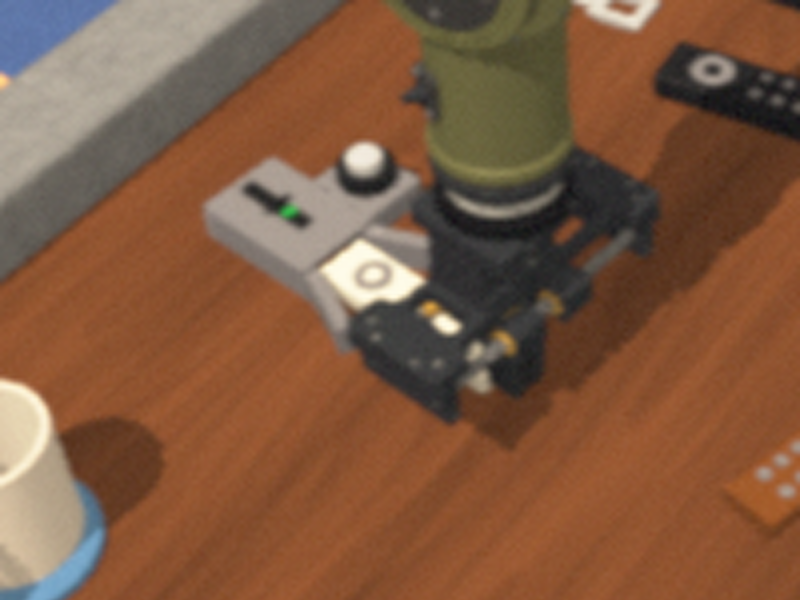

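{"name": "apply_moves", "arguments": {"commands": [[2,-0.2,0,0],[4,-0.5,0,0],[6,-0.7,0,0],[8,-0.9,0,0],[10,-1.2,0,0],[12,-1.4,0,0],[14,-1.6,0,0],[16,-1.9,0,0]]}}

```text
time_s: 10.32
position: [0.537, 0.042, 0.0687]
orientation: [1.294, 1.152, -1.294]
force: [-1.4, -0.2, -0.5]
finger_gap: 0.0009
```

{"name": "apply_moves", "arguments": {"commands": [[1,-0.1,0,0],[2,-0.2,0,0],[3,-0.35,0,0],[4,-0.5,0,0],[5,-0.6,0,0],[5,-0.6,0,0]]}}

```text
time_s: 10.82
position: [0.5421, 0.0414, 0.0688]
orientation: [1.294, 1.152, -1.294]
force: [0.2, 0.1, 0.0]
finger_gap: 0.0004
```

```bash
python3 -c "
from h import *
st();print(td([get_state()['position']]))
im=camera('side'); cv2.imwrite('pics/s7.png',cv2.resize(im[170:330,180:380,::-1],None,fx=4,fy=4,interpolation=2)[:600])
st()
"
```

```text
t 10.82 pos [542.1  41.4  68.8] xaxis [ 0.001 -0.    -1.   ] jaw yaw -96.6 F [0.2 0.1 0. ] gap 0.4 q [-0.17  0.97  0.01  1.95 -0.04  0.23 -1.81]
[[-74.6  -0.5]]
t 10.87 pos [542.1  41.4  68.8] xaxis [ 0.001 -0.    -1.   ] jaw yaw -96.6 F [0.8 0.1 0.3] gap 0.6 q [-0.17  0.97  0.01  1.95 -0.04  0.23 -1.81]
```

View pics/s7.png

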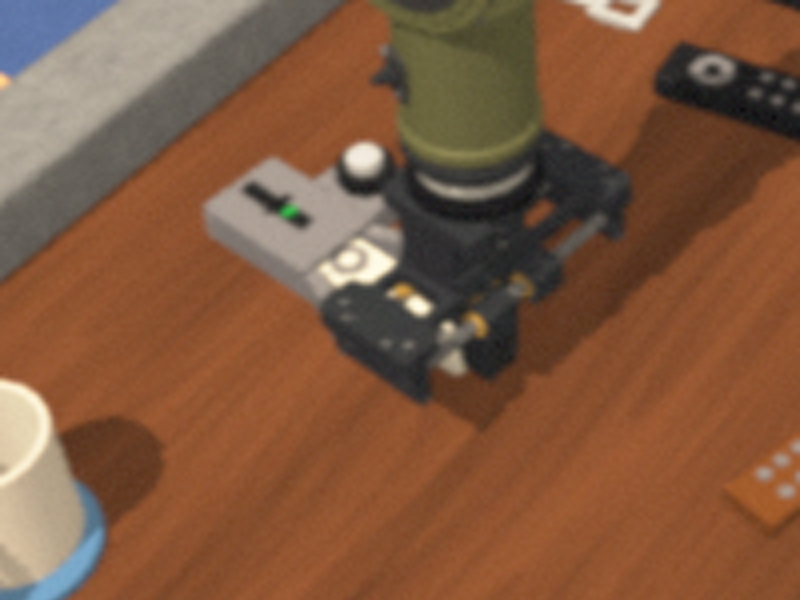

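{"name": "apply_moves", "arguments": {"commands": [[1,-0.1,0,0],[2,-0.2,0,0],[3,-0.35,0,0],[4,-0.5,0,0]]}}

```text
time_s: 11.2
position: [0.5458, 0.0409, 0.0687]
orientation: [1.294, 1.152, -1.294]
force: [-0.8, 0.0, 0.2]
finger_gap: 0.0003
```

{"name": "apply_moves", "arguments": {"commands": [[1,-0.1,0,0],[2,-0.2,0,0],[3,-0.35,0,0]]}}

```text
time_s: 11.45
position: [0.5489, 0.0406, 0.0687]
orientation: [1.294, 1.152, -1.294]
force: [-0.3, 0.4, -0.0]
finger_gap: 0.0004
```

{"name": "apply_moves", "arguments": {"commands": [[1,-0.1,0,0],[2,-0.2,0,0],[3,-0.35,0,0]]}}

```text
time_s: 11.7
position: [0.5519, 0.0402, 0.0687]
orientation: [1.294, 1.152, -1.294]
force: [-0.8, 0.3, 0.4]
finger_gap: 0.0003
```

{"name": "apply_moves", "arguments": {"commands": [[1,-0.1,0,0],[2,-0.2,0,0],[3,-0.35,0,0]]}}

```text
time_s: 11.95
position: [0.5547, 0.0399, 0.0687]
orientation: [1.294, 1.152, -1.294]
force: [-2.1, 0.3, 1.7]
finger_gap: 0.0005
```

{"name": "apply_moves", "arguments": {"commands": [[0.5,-0.05,0,0],[1,-0.1,0,0]]}}

```text
time_s: 12.12
position: [0.5548, 0.0399, 0.0686]
orientation: [1.293, 1.154, -1.296]
force: [-4.0, -0.0, 3.1]
finger_gap: 0.0005
```

```bash
python3 -c "
from h import *
st();print(td([get_state()['position']]))
im=camera('side'); cv2.imwrite('pics/s8.png',cv2.resize(im[190:250,220:300,::-1],None,fx=8,fy=8,interpolation=2))
st()
im=camera('top'); cv2.imwrite('pics/t8.png',cv2.resize(im[120:200,290:370,::-1],None,fx=7,fy=7,interpolation=2))
st()
"
```

```text
t 12.12 pos [554.8  39.9  68.6] xaxis [-0.002 -0.    -1.   ] jaw yaw -96.6 F [-4.  -0.   3.1] gap 0.5 q [-0.16  0.97  0.01  1.91 -0.04  0.26 -1.8 ]
[[-61.8  -0.5]]
t 12.17 pos [554.8  39.8  68.6] xaxis [-0.002 -0.    -1.   ] jaw yaw -96.6 F [-3.6  0.   1.2] gap 0.6 q [-0.16  0.97  0.01  1.91 -0.04  0.26 -1.8 ]
t 12.22 pos [554.8  39.9  68.6] xaxis [-0.002 -0.    -1.   ] jaw yaw -96.6 F [-4.3 -0.6  1.3] gap 0.6 q [-0.16  0.97  0.01  1.91 -0.04  0.26 -1.8 ]
```

View pics/s8.png

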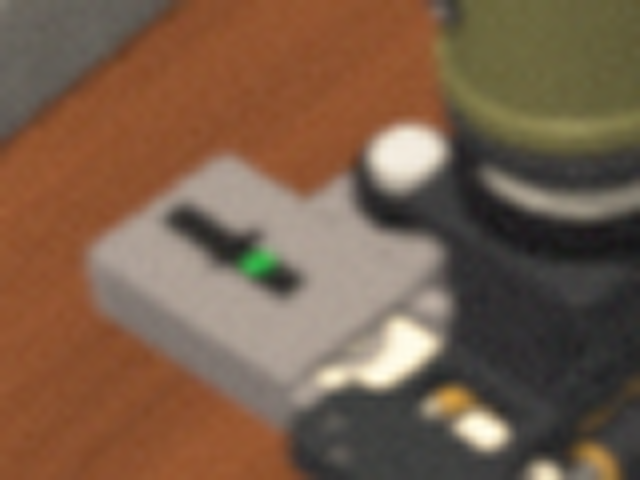

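{"name": "apply_moves", "arguments": {"commands": [[0.3,0,0,0],[0.5,0,0,0],[0.5,-0.05,0,0]]}}

```text
time_s: 12.47
position: [0.5557, 0.0397, 0.0686]
orientation: [1.293, 1.153, -1.295]
force: [-4.3, 1.5, 0.7]
finger_gap: 0.0008
```

{"name": "apply_moves", "arguments": {"commands": [[0.3,0,0,0],[0.5,-0.1,0,0],[0.5,-0.1,0,0]]}}

```text
time_s: 12.72
position: [0.5569, 0.0396, 0.0686]
orientation: [1.294, 1.152, -1.294]
force: [-3.9, 0.2, -1.1]
finger_gap: 0.0005
```

{"name": "apply_moves", "arguments": {"commands": [[0.3,0,0,0],[0.6,-0.1,0,0],[1,-0.1,0,0],[1,-0.1,0,0]]}}

```text
time_s: 13.05
position: [0.558, 0.0395, 0.0687]
orientation: [1.294, 1.152, -1.294]
force: [-3.2, -0.4, -1.0]
finger_gap: 0.0004
```

{"name": "apply_moves", "arguments": {"commands": [[0.3,0,0,0],[0.6,-0.1,0,0],[1,-0.1,0,0],[1,-0.1,0,0]]}}

```text
time_s: 13.38
position: [0.5589, 0.0394, 0.0687]
orientation: [1.294, 1.152, -1.294]
force: [-3.3, 0.4, -0.6]
finger_gap: 0.0004
```

{"name": "apply_moves", "arguments": {"commands": [[0.3,0,0,0],[0.6,-0.1,0,0],[0.6,-0.1,0,0]]}}

```text
time_s: 13.63
position: [0.5595, 0.0393, 0.0687]
orientation: [1.294, 1.152, -1.294]
force: [-3.4, -0.3, -1.3]
finger_gap: 0.0004
```

{"name": "apply_moves", "arguments": {"commands": [[0.3,0,0,0],[0.6,-0.1,0,0],[0.6,-0.1,0,0]]}}

```text
time_s: 13.88
position: [0.5601, 0.0392, 0.0688]
orientation: [1.294, 1.152, -1.294]
force: [-2.7, 0.4, -1.1]
finger_gap: 0.0007
```

{"name": "apply_moves", "arguments": {"commands": [[0.3,0,0,0],[0.6,-0.1,0,0],[0.6,-0.1,0,0]]}}

```text
time_s: 14.13
position: [0.5607, 0.0391, 0.0687]
orientation: [1.294, 1.152, -1.294]
force: [-2.8, 0.1, 0.5]
finger_gap: 0.0004
```

```bash
python3 -c "
from h import *
st();print(td([get_state()['position']]))
im=camera('side'); cv2.imwrite('pics/s9.png',cv2.resize(im[190:250,220:300,::-1],None,fx=8,fy=8,interpolation=2))
st()
im=camera('top'); cv2.imwrite('pics/t9.png',cv2.resize(im[120:200,290:370,::-1],None,fx=7,fy=7,interpolation=2))
st()
"
```

```text
t 14.13 pos [560.7  39.1  68.7] xaxis [ 0. -0. -1.] jaw yaw -96.6 F [-2.8  0.1  0.5] gap 0.4 q [-0.16  0.98  0.01  1.89 -0.04  0.27 -1.8 ]
[[-56.   -0.6]]
t 14.18 pos [560.6  39.1  68.8] xaxis [ 0. -0. -1.] jaw yaw -96.6 F [-3.  -0.3 -1.4] gap 0.6 q [-0.16  0.98  0.01  1.89 -0.04  0.27 -1.8 ]
t 14.23 pos [560.7  39.1  68.8] xaxis [ 0. -0. -1.] jaw yaw -96.6 F [-3.6 -0.  -0.2] gap 0.6 q [-0.16  0.98  0.01  1.89 -0.04  0.27 -1.8 ]
```

View pics/s9.png

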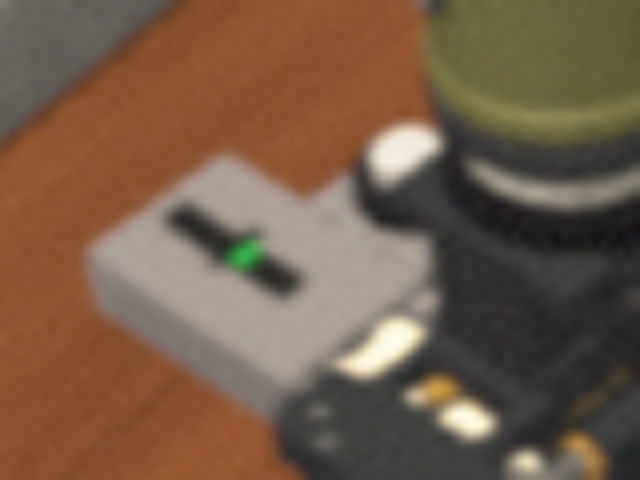

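{"name": "apply_moves", "arguments": {"commands": [[0.2,0,0,0],[0.5,0,0,0],[0.5,0,0,0]]}}

```text
time_s: 14.48
position: [0.5607, 0.0392, 0.0687]
orientation: [1.293, 1.153, -1.295]
force: [-3.7, 1.4, -0.5]
finger_gap: 0.0007
```

{"name": "apply_moves", "arguments": {"commands": [[0.2,0,0,0],[0.5,-0.1,0,0],[0.5,-0.1,0,0]]}}

```text
time_s: 14.73
position: [0.5608, 0.0391, 0.0686]
orientation: [1.293, 1.153, -1.295]
force: [-5.0, -0.1, 0.0]
finger_gap: 0.0005
```

{"name": "apply_moves", "arguments": {"commands": [[0.2,0,0,0],[0.4,-0.1,0,0],[0.4,-0.1,0,0]]}}

```text
time_s: 14.98
position: [0.5608, 0.0391, 0.0686]
orientation: [1.293, 1.154, -1.296]
force: [-5.1, 1.0, 0.4]
finger_gap: 0.0001
```

{"name": "apply_moves", "arguments": {"commands": [[0.3,0,0,0],[0.6,-0.1,0,0],[0.6,-0.1,0,0],[0.6,-0.1,0,0]]}}

```text
time_s: 15.32
position: [0.5609, 0.0391, 0.0686]
orientation: [1.292, 1.155, -1.297]
force: [-6.8, 0.9, 2.3]
finger_gap: 0.0006
```

{"name": "apply_moves", "arguments": {"commands": [[0.3,0,0,0],[0.5,0,0,0],[0.5,0,0,0],[0.5,0,0,0]]}}

```text
time_s: 15.65
position: [0.561, 0.0391, 0.0686]
orientation: [1.291, 1.156, -1.297]
force: [-8.4, 0.8, 2.8]
finger_gap: 0.0002
```

The carriage dragged at 3–4 N for 6 mm, then hit a firm stop with 8.4 N. I'll back off and look.

{"name": "apply_moves", "arguments": {"commands": [[-3,0.3,0,0],[-10,1.2,0,0],[-25,3,0,0],[-40,4.6,10,0],[-60,7,40,0],[-60,7,70,0],[-60,7,100,0]]}}

```text
time_s: 16.23
position: [0.5031, 0.0461, 0.17]
orientation: [1.295, 1.151, -1.292]
force: [1.6, -0.3, 0.0]
finger_gap: -0.0002
```

{"name": "apply_moves", "arguments": {"commands": [[0,-35,10,0],[0,-70,20,0],[0,-105,30,0],[0,-140,30,0],[0,-175,30,0],[0,-175,30,0]]}}

```text
time_s: 16.73
position: [0.5038, -0.1389, 0.1999]
orientation: [1.301, 1.136, -1.302]
force: [-0.4, -1.1, -1.1]
finger_gap: 0.0003
```

```bash
python3 -c "
from h import *
im=camera('side'); cv2.imwrite('pics/s10.png',cv2.resize(im[170:290,200:340,::-1],None,fx=5,fy=5,interpolation=2))
st()
im=camera('top'); cv2.imwrite('pics/t10.png',cv2.resize(im[125:225,285:375,::-1],None,fx=6,fy=6,interpolation=2))
st()
"
```

```text
t 16.78 pos [ 504.  -134.7  199.6] xaxis [ 0.005 -0.004 -1.   ] jaw yaw -97.2 F [-0.1  1.3 -1. ] gap 0.8 q [ 0.19  0.71 -0.02  1.98  0.04  0.44 -1.57]
t 16.83 pos [ 504.1 -131.4  199.3] xaxis [ 0.004 -0.002 -1.   ] jaw yaw -96.9 F [0.3 0.4 0.6] gap 0.5 q [ 0.18  0.71 -0.03  1.98  0.04  0.44 -1.57]
```

View pics/s10.png

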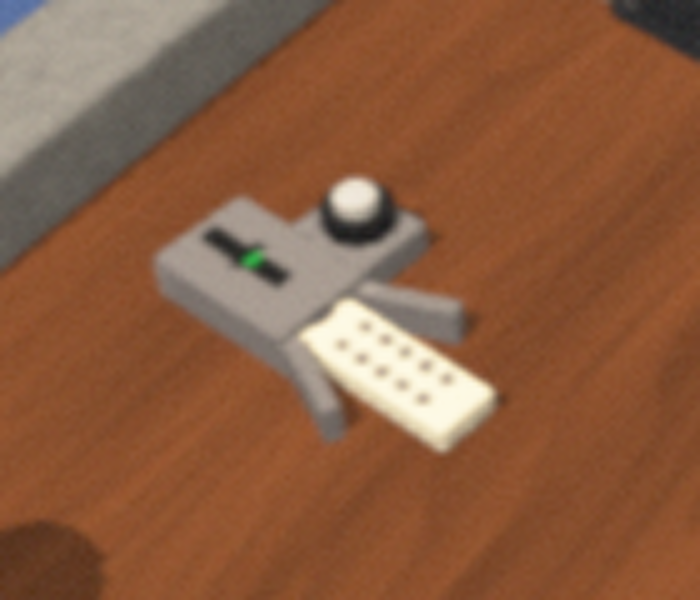

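View pics/t10.png

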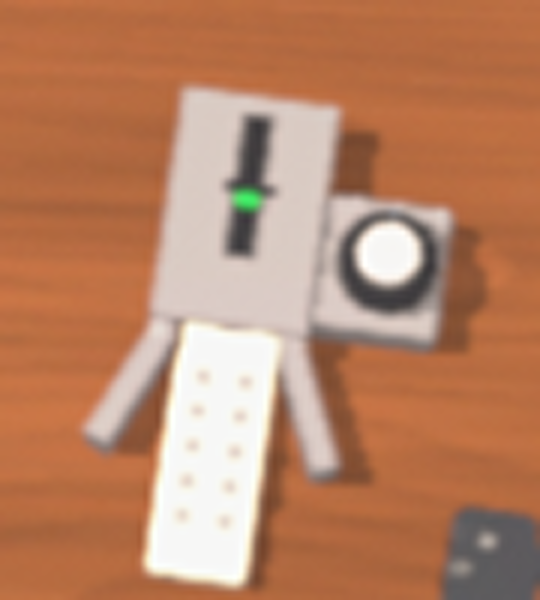

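```bash
python3 -c "
from h import *
c=lambda p,o_,s:(np.array(p,float)+.5)/s-.5+np.array(o_)
e=ray('top',c([(145,572),(245,584),(282,342),(183,322)],(285,125),6),.016); print(td(e))
import scipy
a=c([(388,252)],(285,125),6);b=c([(355,200)],(200,170),5)
def f(P): return np.r_[(proj('top',P)-a)[0],(proj('side',P)-b)[0]]
r=scipy.optimize.least_squares(f,[.695,-.033,.04]); print(r.x*1000,td([r.x]),r.fun)
for n in('top','side'):
  for d in look_for('button',n)[:2]: print(n,d['p'],c2w(n,d['centre'])*1000)
st()
"
python3 - <<'E'
import cv2
im=cv2.imread('pics/s10.png'); cv2.imwrite('pics/b10.png',cv2.resize(im[150:270,290:460],None,fx=4,fy=4))
E
```

```text
[[-47.3  18. ]
 [-46.4 -20.7]
 [ 51.  -21.2]
 [ 53.2  18.1]]
[695.3743566  -33.01511722  38.39986418] [[ 86.2 -56.6]] [-0.03127002 -0.05502095  0.06918329  0.01187647]
top 0.66 [695.98548275  11.1551763   23.11248463]
side 0.63 [694.45063876 -30.59816257  45.19253889]
t 16.93 pos [ 504.  -128.1  199. ] xaxis [ 0.002  0.001 -1.   ] jaw yaw -96.6 F [ 0.3  0.6 -0.4] gap 0.5 q [ 0.18  0.71 -0.03  1.98  0.04  0.44 -1.57]
```

View pics/b10.png

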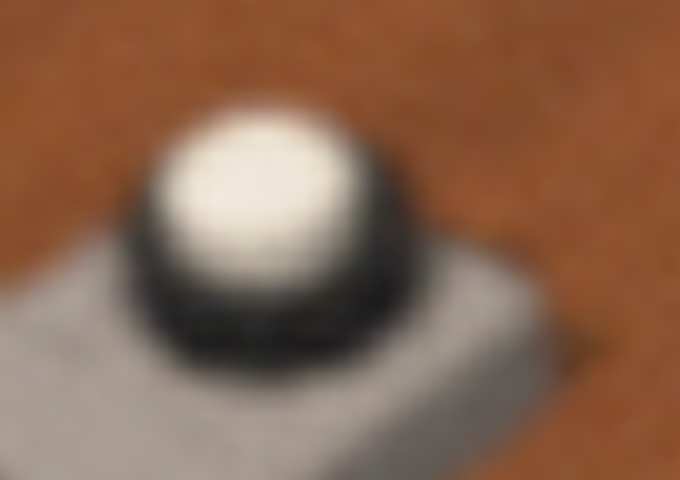

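{"name": "apply_moves", "arguments": {"commands": [[30,15,0,0],[60,30,0,0],[90,45,0,0],[120,60,0,0],[150,75,-10,0],[180,90,-25,0],[191.5,95,-40,0],[191.5,95,-60,0]]}}

```text
time_s: 17.6
position: [0.6987, -0.0274, 0.1389]
orientation: [1.295, 1.154, -1.282]
force: [0.3, -0.6, 0.4]
finger_gap: 0.0005
```

{"name": "apply_moves", "arguments": {"commands": [[0,0,-10,0],[0,0,-20,0],[0,0,-20,0],[0,0,-20,0]]}}

```text
time_s: 17.93
position: [0.6942, -0.0341, 0.1188]
orientation: [1.294, 1.152, -1.295]
force: [-0.0, 0.2, -0.4]
finger_gap: 0.0004
```

```bash
python3 -c "
from h import *
im=camera('side'); cv2.imwrite('pics/s11.png',cv2.resize(im[170:290,200:340,::-1],None,fx=5,fy=5,interpolation=2))
st()
"
```

```text
t 17.98 pos [694.8 -34.2 119.6] xaxis [ 0.001 -0.    -1.   ] jaw yaw -96.6 F [-1.2  0.4 -0. ] gap 0.5 q [-0.02  1.01  0.    1.45  0.    0.68 -1.7 ]
```

View pics/s11.png

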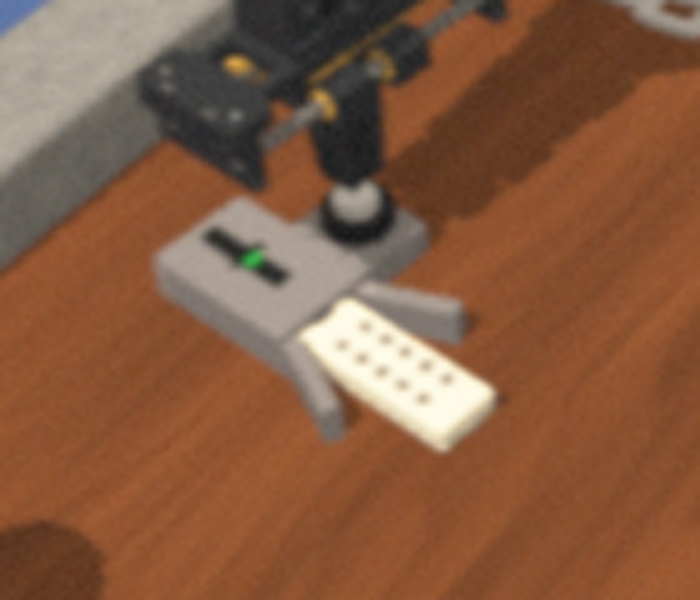

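{"name": "apply_moves", "arguments": {"commands": [[0.5,1,-6,0],[0.5,1,-11,0],[0.5,1,-14,0],[0.5,1,-15,0],[0.5,1,-16,0],[0.5,1,-16,0]]}}

```text
time_s: 18.48
position: [0.6955, -0.0331, 0.1032]
orientation: [1.295, 1.151, -1.293]
force: [-0.4, 0.4, 4.2]
finger_gap: 0.0002
```

{"name": "apply_moves", "arguments": {"commands": [[0,0,-1,0],[0,0,-2,0],[0,0,-2,0]]}}

```text
time_s: 18.73
position: [0.6955, -0.0331, 0.1024]
orientation: [1.295, 1.151, -1.293]
force: [-2.4, 1.1, 12.0]
finger_gap: 0.0003
```

{"name": "apply_moves", "arguments": {"commands": [[0,0,-1,0],[0,0,-2,0],[0,0,-2,0]]}}

```text
time_s: 18.98
position: [0.6956, -0.0331, 0.1023]
orientation: [1.295, 1.151, -1.293]
force: [-6.4, 1.0, 21.3]
finger_gap: 0.0004
```

```bash
python3 -c "
from h import *
im=camera('side'); cv2.imwrite('pics/s12.png',cv2.resize(im[190:250,230:310,::-1],None,fx=9,fy=9,interpolation=2))
st()
im=camera('top'); cv2.imwrite('pics/t12.png',cv2.resize(im[125:225,285:375,::-1],None,fx=6,fy=6,interpolation=2))
"
```

```text
t 19.03 pos [695.6 -33.1 102.3] xaxis [ 0.001  0.    -1.   ] jaw yaw -96.7 F [-5.6  1.2 22.2] gap 0.1 q [-0.02  1.03 -0.    1.45  0.    0.66 -1.71]
```

View pics/s12.png

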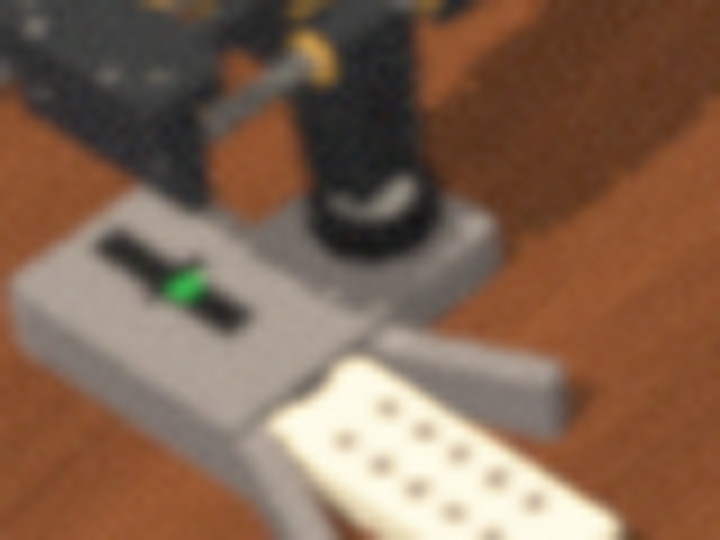

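```bash
python3 -c "
from h import *
c=lambda p,o_,s:(np.array(p,float)+.5)/s-.5+np.array(o_)
u=c([(388,252)],(285,125),6)
a=np.linspace(0,2*np.pi,73)
for z in (.034,.038,.041,.043,.045):
  P=ray('top',u,z)[0]
  q=proj('side',P+np.c_[.012*np.cos(a),.012*np.sin(a),0*a])
  print(z,(P*1000).round(1),'bbox 5x crop',((q.min(0)-[200,170])*5).round(),((q.max(0)-[200,170])*5).round())
im=cv2.imread('pics/s10.png'); g=im[160:260,300:420].min(2)>150
ys,xs=np.nonzero(g); print(xs.min()+300,xs.max()+300,ys.min()+160,ys.max()+160)
for p in('pics/s0','x'): pass
"
```

```text
0.034 [696.6 -33.3  34. ] bbox 5x crop [329. 188.] [376. 219.]
0.038 [695.4 -33.1  38. ] bbox 5x crop [330. 183.] [377. 214.]
0.041 [694.4 -33.   41. ] bbox 5x crop [331. 179.] [378. 211.]
0.043 [693.8 -32.9  43. ] bbox 5x crop [331. 177.] [378. 209.]
0.045 [693.2 -32.8  45. ] bbox 5x crop [331. 175.] [378. 206.]
332 376 180 216
```

{"name": "apply_moves", "arguments": {"commands": [[0,0,2,0],[0,0,4,0],[0,0,4,0],[0,0,4,0]]}}

```text
time_s: 19.42
position: [0.6955, -0.0331, 0.1031]
orientation: [1.295, 1.151, -1.293]
force: [0.9, 0.2, 4.8]
finger_gap: 0.0003
```

{"name": "apply_moves", "arguments": {"commands": [[0,0,1,0],[0,0,1,0],[0,0,1,0]]}}

```text
time_s: 19.67
position: [0.6955, -0.0331, 0.1037]
orientation: [1.295, 1.151, -1.293]
force: [1.7, 1.2, 4.4]
finger_gap: 0.0005
```

{"name": "apply_moves", "arguments": {"commands": [[0,0,1,0],[0,0,1,0],[0,0,1,0]]}}

```text
time_s: 19.92
position: [0.6955, -0.0331, 0.1048]
orientation: [1.294, 1.152, -1.293]
force: [2.7, 0.1, 3.2]
finger_gap: 0.0004
```

{"name": "apply_moves", "arguments": {"commands": [[0,0,1,0],[0,0,1,0],[0,0,1,0]]}}

```text
time_s: 20.17
position: [0.695, -0.0332, 0.1056]
orientation: [1.294, 1.152, -1.294]
force: [1.4, 1.0, 3.0]
finger_gap: 0.0003
```

{"name": "apply_moves", "arguments": {"commands": [[0,0,1,0],[0,0,1,0],[0,0,1,0]]}}

```text
time_s: 20.42
position: [0.6947, -0.0332, 0.1065]
orientation: [1.293, 1.153, -1.295]
force: [1.8, -0.3, 1.5]
finger_gap: 0.0006
```

{"name": "apply_moves", "arguments": {"commands": [[0,0,1,0],[0,0,1,0],[0,0,1,0]]}}

```text
time_s: 20.67
position: [0.6946, -0.0332, 0.1075]
orientation: [1.293, 1.153, -1.295]
force: [1.0, -0.3, 1.5]
finger_gap: 0.0004
```

{"name": "apply_moves", "arguments": {"commands": [[0,0,1,0],[0,0,1,0],[0,0,1,0]]}}

```text
time_s: 20.92
position: [0.6945, -0.0333, 0.1084]
orientation: [1.293, 1.153, -1.295]
force: [-0.1, -0.4, -0.5]
finger_gap: 0.0004
```

The spring force fell from about 5 N at 102.4 mm to zero at about 108 mm, so the button made its full 5 mm of travel. Now I'll retreat and check.

{"name": "apply_moves", "arguments": {"commands": [[0,0,20,0],[0,0,50,0],[0,0,80,0],[-20,-30,90,0],[-45,-60,90,0],[-70,-90,90,0],[-90,-125,90,0],[-90,-160,90,0]]}}

```text
time_s: 21.58
position: [0.5999, -0.1944, 0.1985]
orientation: [1.291, 1.157, -1.3]
force: [-0.3, 0.3, -1.1]
finger_gap: 0.0005
```

{"name": "apply_moves", "arguments": {"commands": [[-25,-30,0,0],[-50,-50,0,0],[-50,-50,0,0],[-50,-50,0,0],[-50,-50,0,0]]}}

```text
time_s: 22.0
position: [0.5555, -0.2424, 0.1987]
orientation: [1.295, 1.153, -1.293]
force: [0.2, -0.2, 0.1]
finger_gap: 0.0003
```

```bash
python3 -c "
from h import *
im=camera('side'); cv2.imwrite('pics/s13.png',im[:,:,::-1])
st()
im=camera('top'); cv2.imwrite('pics/t13.png',im[:,:,::-1]);cv2.imwrite('pics/t13c.png',cv2.resize(im[125:225,285:375,::-1],None,fx=6,fy=6,interpolation=2))
g=im.min(2)>180; g[:182]=0; g[225:]=0; g[:,:285]=0; g[:,:][:,345:]=0
ys,xs=np.nonzero(g); P=td(ray('top',np.c_[xs,ys],.016)); print(P.min(0),P.max(0),P.mean(0))
k=P[:,0]<40
print(np.polyfit(P[k,0],P[k,1],1))
"
```

```text
t 22.05 pos [ 556.2 -241.6  198.8] xaxis [ 0.001  0.001 -1.   ] jaw yaw -96.5 F [ 0.1 -0.2  0.3] gap 0.6 q [ 0.36  0.8  -0.05  1.72  0.06  0.63 -1.4 ]
[-47.1 -45.2] [50.8 46.6] [ 4.59785082 -1.44450063]
[-0.00213329 -0.89668512]
```

View pics/t13.png

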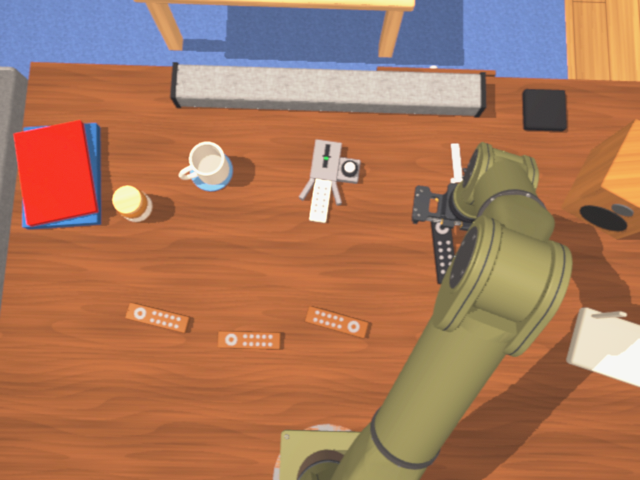

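View pics/t13c.png

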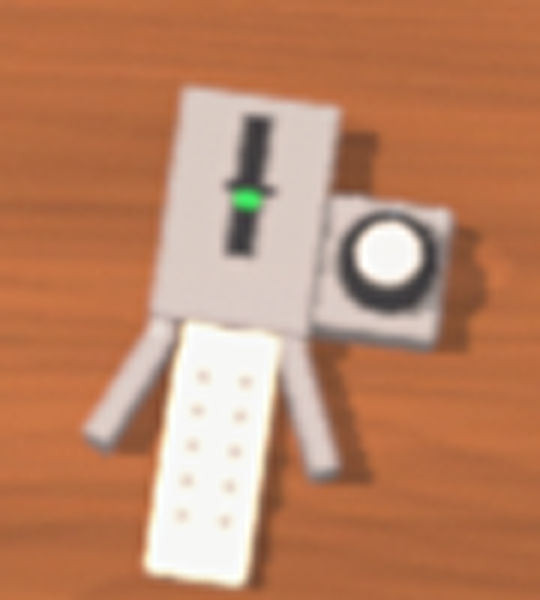

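The remote is seated at about (320,200), and the green tab is at the tick mark at about (326,158). The button is up at (349,169), nothing else has moved and the arm is clear.

```bash
python3 -c "
from plant import r
print(r.sign_off())"
```

```text
the job is handed in; nothing more can be done
None
```

The white remote is seated in the dock, the button was pressed and let go, and I handed the job in at about 22 s of the 62 s allowed. No verdict is reported on hand-in.

**What I did**
- **Placing:** I gripped the remote lightly, slid it flat along the shelf and started it between the guides.
- **Seating:** I let go and pushed its outer end with closed fingers. The carriage dragged at about 3–4 N for 6 mm, then met a firm stop. I pushed to 8.4 N there and backed off.
- **Button:** I pressed it to its hard stop, about 5 mm of travel judging by where the spring force fell away on release.

**Last checks**
- **Remote:** its centre is about 23 mm past the mouth and about 1 mm off the centre line, lined up with the dock to within about 0.002 rad.
- **Carriage:** the green tab had moved about 6 mm and is level with the tick mark.
- **Surroundings:** the button is up, the arm is well clear, and in the last top picture nothing visible had moved. The arm hides the smaller black remote and part of the larger one and the opener, but its path kept well above them.

**What disagreed**
- My two-camera estimate put the button's top at 38 mm, but by touch it was nearer 43–44 mm. Because of that, the press carried on briefly to about 22 N against the button's stop, under the 40 N limit.
- The network's button detections were unreliable, so I did not use them.

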